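Bottom the idle-mixture screw of a carburettor

ROBOT

A 6-joint arm with a two-finger parallel gripper is mounted at the origin on a cart in front of the work surface, level with it; the furniture and walls round the work are solid. World frame = base frame: x ahead of the robot, y to its left, z up, the work surface at z = 0. Lengths are in mm, angles in rad, forces in N, time in s.
With the tool pointing down it reaches from about 325 to 775 mm from the base axis. Payload 5.5 kg.
Tool frame: the origin (TCP) lies at the very end of the fingers, on their centre line; the grasp point (between the pads) lies 19 mm behind it; z points along the fingers, y is the line along which they close (so a half turn about z gives the same grasp; the last joint's range is limited). The gripper opens to 85 mm and grips with 20 to 120 N. Pads are 22 mm wide; open, the fingers measure 114 mm over their backs; the gripper's body (76 mm by 85 mm) begins 54 mm behind the grasp point. The pads swing forward as they close: fully open they stand 13 mm farther back than shut.
Start: joints at [-1.276, 0.091, 1.231, -0, 1.82, -0.057], TCP at [206.753, -563.267, 231.275] pointing down, gripper open.
Joint ranges: [-2.87, 2.87], [-0.86, 2.18], [0.17, 2.46], [-1.51, 4.65], [0.06, 2.69], [-2.65, 2.65]. Speed limits (rad/s): [2.57, 2.57, 3.01, 3.14, 3.14, 3.14].

INTERFACE

Orientations are given as a 3x3 rotation matrix whose columns are the frame's x, y, z axes.
In Python, from rig import monitor, snapshot, job gives the robot as it stands.
- The arm moves only by the tool apply_moves, never from a script. Its argument "steps" is a list of rows, each a list of 7 numbers: the shift along the tool's x, y, z in m, then the turn, a rotation vector about the tool's x, y, z in rad, then the finger opening in m, from 0 to 0.0854. A call has 1 to 20 rows; each row shifts and turns the commanded pose from where the row before left it, along the tool's axes as they then stand; what a row does not reach is not made up. A row lasts 1/8 s, in which the tool goes at most 62.5 mm and 10.7 degrees, less where a joint would pass 70% of its speed; a pose out of reach is approached as far as the arm can. A call is refused whole if a number of a shift passes 0.0625 or a number of a turn 0.188, either way. A call with a gripper value outside its range is refused whole. The fingers move at their own pace and stop on an object; the grip force is fixed at half the most. Time passes only in rows, so rows that do not move let the fingers close. It gives the time, the measured TCP pose, the force, the opening and the grip force at its end, in the units of the state.
- monitor.get_obs(): the state, without advancing time (a new reading comes with each control period).
- snapshot(name): name is "side" or "top" or "wrist"; returns a dict with "img" (420x560x3 uint8, blue, green, red), "camera_matrix" (3x3 intrinsics, pixels), "eye" and "orientation" of the camera in the world. Camera axes: x right, y down, z forward; pixel columns grow to the right and rows downward; lengths in mm; the calibration is good to about 2 mm. A picture is of the moment at which its call begins. There is no depth.
- job.hand_in(): hands the job in; it is judged then, once.
The state is a dict: "time": time; "joints": joint angles; "qd": joint speeds; "joint_torque": joint torques, N m; "tool_pos": TCP position; "tool_rot": TCP orientation; "ft_force": force on the tool from outside, world axes, zero at the start; "wrist_torque": the same for the moment, N m; "width": finger opening in mm; "grip_force": force on a finger pad.
Only numpy, scipy, OpenCV 4.12 (cv2) and the standard library are available. Lean on these libraries where they do the work, as an engineer would, in place of code of your own. Each camera call takes 0.05 s, during which the arm holds its last target. There are 200 camera calls.

TASK

Take the stubby flat-blade driver out of its wooden stand, seat its blade fully in the slot of the mixture screw in the carburettor's top tower, and, keeping the blade seated with a light push, turn the screw clockwise until it just bottoms, gently, so that the brass bush around it is not dragged round. Then put the driver back in its stand, hanging upright in the hole, and leave the other things on the bench alone.

Things in the scene. Friction and masses are not known exactly. Their poses are not given: they have to be found in the camera images.
- driver: Stubby flat-blade screwdriver, loose, 110 g, 100 mm long, upright in the stand. Origin: middle of the blade's tip; z up the shaft. Blade 12 mm wide along x, 2.2 thick along y, 14 long; shaft 8 mm thick; black flat-sided grip from z = 45 to 97 mm, 34 wide along x (in line with the blade), 24 thick along y. Half a turn makes no difference.
- driver_grip (a point): Where to take the driver from above, fingers closing along its y across the 24 mm: on its axis, 80 mm above the blade's tip. Axes as the driver's.
- stand: Plain wooden block, fixed, 64 x 64 mm, 55 mm high, one vertical through hole 16 mm in diameter in its middle, chamfered 3 mm. Origin at the centre of its underside, z up. The driver hangs in the hole at any yaw, the lower end of its grip on the block's top: blade tip 10 mm above the block's origin.
- carburettor: Aluminium carburettor, bore along y, on a dark foot of 100 x 84 mm, fixed to the bench. Origin at the centre of the foot's underside, z up. On the origin's axis a round tower, 31 mm in diameter, rim 100 mm above the bench; in it a brass bush with a bore 17 mm in diameter, rim at 101.5 mm; the slotted screw lies down in that bore.
- mix_screw: Slotted screw in the tower's bore, head 16 mm in diameter. Origin: centre of the slot's floor, on the tower's axis; x along the slot, z up; half a turn makes no difference. Slot 3.2 mm wide, 4.5 mm deep, ends open to the bore. Clockwise from above turns it in and sinks it 2 mm per rad (the blade must follow), till it stops firmly with the slot floor 82 mm above the bench.
- tower_rim (a point): Centre of the brass bush's upper rim, 101.5 mm above the bench, on the tower's axis. The slot floor starts 16.5 to 18.5 mm below it and ends 19.5 mm below it: the screw has 0.5 to 1.5 rad to go, at any yaw. How far is not marked: its bottom must be felt. Running torque about 0.05 Nm; the blade has about 0.1 rad of play either way; the screw does not turn by itself.
- seat_bush (a joint): Angle (rad) by which the brass bush is dragged round in the tower, positive clockwise from above; 0 at the start. A press fit: it slips when the torque on the screw at either end of its turn goes over about 0.2 Nm, and must not be dragged more than 0.06 rad either way. A push of 5 to 10 N keeps the blade seated.
- grease_tin: Bystander: round green tin with a pale lid, 67 mm in diameter, 48 mm high, loose. Origin at the centre of its underside.
- spark_plug: Bystander: spark plug lying down, 82 mm long, 24 mm high, loose. Origin at the centre of its underside.
- oilstone: Bystander: reddish sharpening stone, 130 x 42 x 20 mm, lying flat, loose. Origin at the centre of its underside.
Mind the look-alikes: they are no part of the job. What is shaped like the driver but blue or purple is not meant.

How it is judged:
By the outcome, as a careful person would: the job done as asked, in the order asked, and still so for the second after the job is handed in, with the robot touching nothing.
It also fails if it takes over 72 s, if anything falls off the work surface, if the arm or the gripper's body presses on something with over 40 N, if the wrist force passes 120 N, or if a joint passes its speed limit or range.

## Working session

There is one attempt and no reset: what is moved stays moved. The work goes in short steps, Python scripts to look and compute and a tool call to move; the robot and the scene stay as the last step left them, time stands still between calls to the robot, and variables do not carry over. Pictures are saved under pics/ and viewed, at most 10 in all, crops included, and the job is handed in when it is done.

Besides the shell and the picture viewer there is one more tool, called after "Call:" as name(argument=value, ...), one argument or row to a line, values as JSON. apply_moves: Moves the arm, as the interface text tells. Its arguments: {"type":"object","properties":{"steps":{"type":"array","items":{"type":"array","items":{"type":"number"}}}},"required":["steps"]}

```bash
mkdir -p pics; ls; cat > h.py <<'E'
import numpy as np, cv2
from rig import monitor, snapshot, job
def snap(n,f):
    s=snapshot(n); cv2.imwrite(f'pics/{f}.png',s['img']); np.save(f'pics/{f}.npy',s,allow_pickle=True); return s
def load(f): return np.load(f'pics/{f}.npy',allow_pickle=True).item()
def ray(s,u,v):
    d=np.linalg.inv(np.array(s['camera_matrix']))@[u,v,1]; d=np.array(s['orientation'])@d
    return np.array(s['eye'],float),d/np.linalg.norm(d)
def plane(s,u,v,z):
    e,d=ray(s,u,v); return e+d*(z-e[2])/d[2]
def proj(s,p):
    c=np.array(s['orientation']).T@(np.array(p)-s['eye']); q=np.array(s['camera_matrix'])@c; return q[:2]/q[2]
def tri(r):
    A=0;b=0
    for e,d in r:
        P=np.eye(3)-np.outer(d,d); A=A+P; b=b+P@e
    return np.linalg.solve(A,b)
E
python3 - <<'E'
from h import *
import json
o=monitor.get_obs(); print({k:np.round(v,3).tolist() for k,v in o.items()})
a=[snap(n,n+'0') for n in('side','top','wrist')]
for s in a: print(np.round(s['eye'],1),np.round(s['orientation'],3).tolist(),np.round(s['camera_matrix'],1).tolist())
cv2.imwrite('pics/c.png',np.vstack([np.hstack([cv2.resize(a[0]['img'],(400,300)),cv2.resize(a[2]['img'],(400,300))])]))
E
```

```text
pics
{'time': 0.0, 'joints': [-1.276, 0.092, 1.232, 0.0, 1.82, -0.057], 'qd': [-0.0, 0.0, 0.002, 0.0, 0.001, 0.001], 'joint_torque': [-0.001, -45.872, -41.803, -0.0, 0.011, -0.0], 'tool_pos': [206.678, -562.979, 230.121], 'tool_rot': [[0.939, 0.345, -0.001], [0.345, -0.939, 0.002], [0.0, -0.002, -1.0]], 'ft_force': [-0.387, -0.353, 0.249], 'wrist_torque': [0.034, -0.018, 0.062], 'grip_force': 0.0, 'width': 85.858}
[ 177.8 1009.9  458.8] [[-0.931, -0.146, 0.335], [-0.366, 0.371, -0.854], [0.001, -0.917, -0.399]] [[534.9, 0.0, 279.5], [0.0, 534.9, 210.3], [0.0, 0.0, 1.0]]
[365.7 214.6 936.2] [[-0.022, -0.985, 0.168], [-1.0, 0.02, -0.017], [0.013, -0.169, -0.986]] [[445.1, 0.0, 288.7], [0.0, 445.1, 212.6], [0.0, 0.0, 1.0]]
[ 269.2 -540.2  372. ] [[0.345, -0.905, -0.25], [-0.939, -0.333, -0.09], [-0.002, 0.266, -0.964]] [[375.1, 0.0, 280.7], [0.0, 375.1, 214.8], [0.0, 0.0, 1.0]]
```

View pics/top0.png

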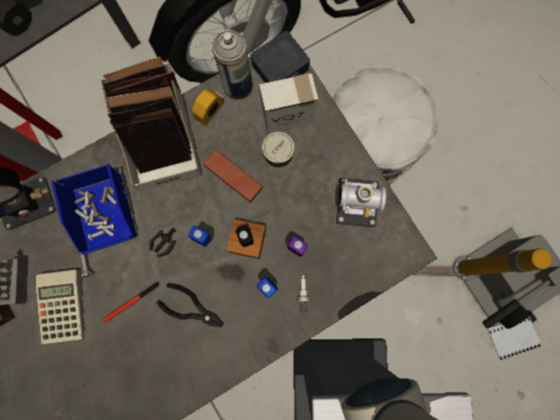

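View pics/side0.png

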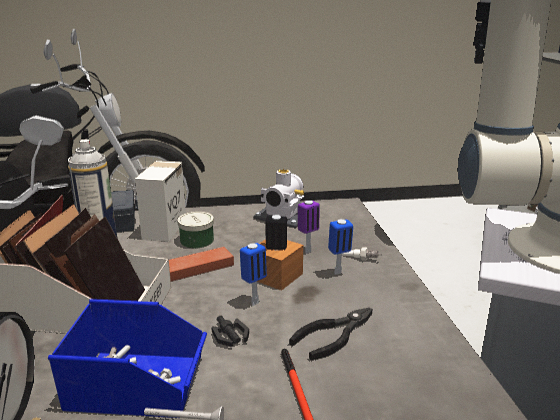

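The top view shows the driver in its stand at about (246,236) and the carburettor tower at about (362,199). A purple look-alike is at (298,244) and blue ones at (200,234) and (267,287). In the side view the black grip is at (276,232) and the tower at (284,173).

```bash
python3 - <<'E'
from h import *
t=load('top0'); s=load('side0')
for n,u,v,z in [('drv',245,233,107),('tower',360,196,101.5),('purple',298,243,100),('blue1',200,233,90),('blue2',267,286,90),('tin',278,148,48),('plug',303,293,12),('stone',233,175,20)]:
    print(n,np.round(plane(t,u,v,z)))
print(tri([ray(t,245,233),ray(s,276,216)]),tri([ray(t,360,196),ray(s,284,171)]))
# stand corners: orange mask
hsv=cv2.cvtColor(t['img'],cv2.COLOR_BGR2HSV)
m=cv2.inRange(hsv,(8,110,70),(22,255,255)); m[:, :215]=0; m[:,275:]=0; m[:210]=0;m[265:]=0
print(cv2.minAreaRect(cv2.findNonZero(m)))
o=monitor.get_obs()
R=np.array(o['tool_rot']); w=load('wrist0')
print('cam in tool', R.T@(np.array(w['eye'])-o['tool_pos']), (R.T@w['orientation']).round(3).tolist())
E
```

```text
drv [470. 283. 107.]
tower [538.  63. 102.]
purple [450. 184. 100.]
blue1 [474. 370.  90.]
blue2 [372. 244.  90.]
tin [654. 219.  48.]
plug [356. 173.  12.]
stone [605. 315.  20.]
[469.84298762 283.00515517 108.37021739] [538.68924393  63.73712152 104.14976008]
((245.78533935546875, 238.1682891845703), (33.87387466430664, 33.9437141418457), 12.094757080078125)
cam in tool [ 6.65818947e+01 -8.30661030e-02 -1.41598497e+02] [[0.0, -0.964, -0.266], [1.0, 0.0, -0.001], [0.001, -0.266, 0.964]]
```

View pics/wrist0.png

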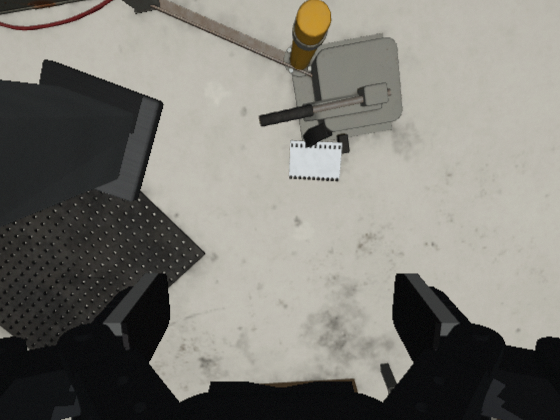

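The wrist view shows the floor, with a yellow pole top at (312,18) and the fingers at the bottom. I'll triangulate the pole before swinging past it.

```bash
python3 - <<'E'
from h import *
t=load('top0'); w=load('wrist0')
for a,b in [((541,258),(314,15)),((462,267),(299,62))]:
    p=tri([ray(t,*a),ray(w,*b)]); print(p,proj(t,p),proj(w,p))
o=monitor.get_obs();R=np.array(o['tool_rot']);P=np.array(o['tool_pos'])
for g in ([535,63,330],[500,180,330]): print(R.T@(np.array(g)-P))
E
```

```text
[ 438.8169404  -536.89433578 -349.12032859] [541.17100419 257.45802954] [313.40538355  15.86318287]
[ 437.07628027 -540.48110197 -938.33116109] [461.89957418 267.57901302] [299.41482722  61.30621957]
[ 523.93743782 -474.72520234  -98.83279271]
[ 531.39799875 -596.61984854  -98.64502222]
```

Call:
apply_moves(
  steps=[
    [0.0375, -0.034, 0.0015, 0, 0, 0, 0.085],
    [0.0375, -0.034, 0.0015, 0, 0, 0, 0.085],
    [0.0375, -0.034, 0.0015, 0, 0, 0, 0.085],
    [0.0375, -0.034, 0.0015, 0, 0, 0, 0.085],
    [0.0375, -0.034, 0.0015, 0, 0, 0, 0.085],
    [0.0375, -0.034, 0.0015, 0, 0, 0, 0.085],
    [0.0375, -0.034, 0.0015, 0, 0, 0, 0.085],
    [0.0375, -0.034, 0.0015, 0, 0, 0, 0.085],
    [0.0375, -0.034, 0.0015, 0, 0, 0, 0.085],
    [0.0375, -0.034, 0.0015, 0, 0, 0, 0.085],
    [0.0375, -0.034, 0.0015, 0, 0, 0, 0.085],
    [0.0375, -0.034, 0.0015, 0, 0, 0, 0.085],
    [0.0375, -0.034, 0.0015, 0, 0, 0, 0.085],
    [0.0375, -0.034, 0.0015, 0, 0, 0, 0.085],
    [0, 0, 0, 0, 0, 0, 0.085],
    [0, 0, 0, 0, 0, 0, 0.085],
  ],
)

```text
time: 2.15
tool_pos: [535.4, 64.4, 209.9]
tool_rot: [[0.939, 0.345, -0.001], [0.345, -0.939, -0.0], [-0.001, 0.0, -1.0]]
ft_force: [-0.4, -0.8, -0.1]
width: 85.1
grip_force: 0.0
```

```bash
python3 - <<'E'
from h import *
s=snap('wrist','w1'); print(s['eye'], proj(s,[538,63.5,101.5])); u,v=proj(s,[538,63.5,101.5]).astype(int)
c=s['img'][v-45:v+45,u-60:u+60]; print(u-60,v-45)
cv2.imwrite('pics/w1c.png',cv2.resize(c,None,fx=6,fy=6,interpolation=cv2.INTER_CUBIC))
o=monitor.get_obs();print(o['tool_pos'],o['joints'],o['tool_rot'])
E
```

```text
[597.96036651  87.50591029 351.52213612] [283.44965162 208.30042317]
223 163
[535.3146761   63.87786352 210.15807349] [ 5.58957420e-02 -7.57846902e-02  1.43574449e+00 -3.84635043e-04
  1.78208508e+00  1.27530842e+00] [[ 9.38924981e-01  3.44121628e-01 -4.30527857e-04]
 [ 3.44121471e-01 -9.38925052e-01 -4.00759343e-04]
 [-5.42143348e-04  2.28129079e-04 -9.99999827e-01]]
```

View pics/w1c.png

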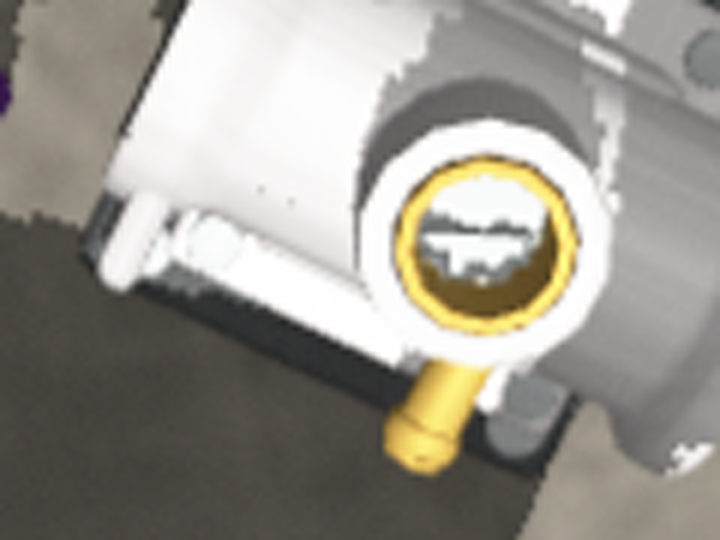

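The crop shows the tower with its brass rim centred at about crop (487,245), with the slot running nearly horizontally near crop y=230. The view is slanted, so I'll move to look straight down and closer.

Call:
apply_moves(
  steps=[
    [-0.032, 0, 0.032, 0, 0, 0, 0.085],
    [-0.032, 0, 0.033, 0, 0, 0, 0.085],
    [0, 0, 0, 0, 0, 0, 0.085],
    [0, 0, 0, 0, 0, 0, 0.085],
  ],
)

```text
time: 2.7
tool_pos: [476.4, 41.8, 147.1]
tool_rot: [[0.939, 0.343, 0.003], [0.343, -0.939, 0.0], [0.003, 0.001, -1.0]]
ft_force: [0.8, 0.5, 0.2]
width: 84.8
grip_force: 0.0
```

```bash
python3 - <<'E'
from h import *
s=snap('wrist','w2'); print(s['eye'], proj(s,[538,63.5,101.5])); u,v=proj(s,[538,63.5,101.5]).astype(int)
c=s['img'][v-33:v+33,u-44:u+44]; print(u-44,v-33)
cv2.imwrite('pics/w2c.png',cv2.resize(c,None,fx=8,fy=8,interpolation=cv2.INTER_CUBIC))
for f in('w1','w2'):
    s=load(f);u,v=proj(s,[538,63.5,101.5]).astype(int)
    h=cv2.cvtColor(s['img'],cv2.COLOR_BGR2HSV); m=cv2.inRange(h,(15,120,120),(32,255,255))
    n,l,st,ce=cv2.connectedComponentsWithStats(m)
    for i in range(1,n):
        if st[i,4]>60 and abs(ce[i]-[u,v]).max()<60:
            p=cv2.convexHull(cv2.findNonZero((l==i).astype(np.uint8))); e=cv2.fitEllipse(p); print(f,st[i],e,plane(s,*e[0],101.5))
E
```

```text
[538.46987071  64.70395978 289.09381402] [282.4370213 114.5817608]
238 81
w1 [289 189  30  30 241] ((303.57867431640625, 203.44129943847656), (28.98932456970215, 29.66322135925293), 77.1502685546875) [545.9944625  51.7381702 101.5      ]
w1 [287 223  17  19 197] ((295.2137145996094, 231.6943359375), (13.753397941589355, 21.08273696899414), 33.03853988647461) [524.97812874  49.89613042 101.5       ]
w2 [290  86  43  45 486] ((310.9320373535156, 108.3647689819336), (42.007022857666016, 44.28367233276367), 18.675668716430664) [545.42104492  51.61836327 101.5       ]
w2 [288 148  25  32 416] ((300.21429443359375, 163.49032592773438), (19.84058952331543, 34.493648529052734), 28.253469467163086) [518.88405948  47.02230678 101.5       ]
```

View pics/w2c.png

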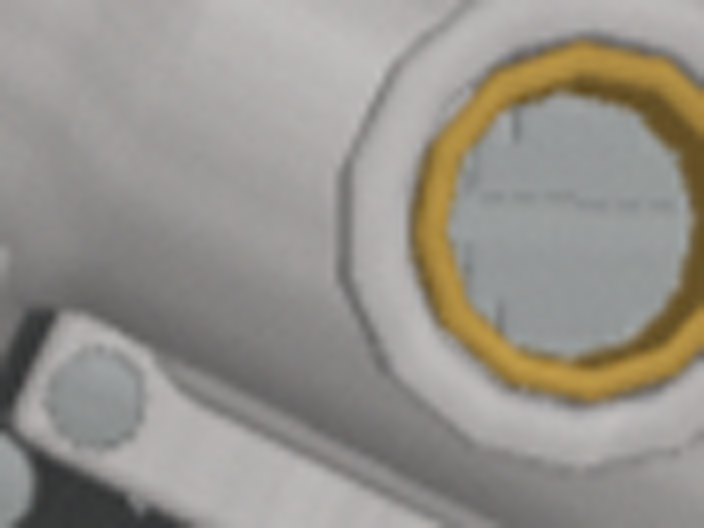

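Call:
apply_moves(
  steps=[
    [0.0225, 0.0295, 0.016, 0, 0, 0, 0.085],
    [0.0225, 0.0295, 0.016, 0, 0, 0, 0.085],
    [0, 0, 0, 0, 0, -0.18, 0.085],
    [0, 0, 0, 0, 0, -0.18, 0.085],
    [0, 0, 0, 0, 0, -0.18, 0.085],
    [0, 0, 0, 0, 0, -0.18, 0.085],
    [0, 0, 0, 0, 0, -0.18, 0.085],
    [0, 0, 0, 0, 0, -0.18, 0.085],
    [0, 0, 0, 0, 0, 0, 0.085],
    [0, 0, 0, 0, 0, 0, 0.085],
  ],
)

```text
time: 4.0
tool_pos: [539.0, 2.5, 114.3]
tool_rot: [[0.142, 0.99, 0.002], [0.99, -0.142, -0.0], [0.0, 0.002, -1.0]]
ft_force: [-0.2, -0.2, 0.3]
width: 85.1
grip_force: 0.0
```

```bash
cat >> h.py <<'E'
def rim(f,g=(545.5,51.6,101.5)):
    s=load(f);u,v=proj(s,g)
    h=cv2.cvtColor(s['img'],cv2.COLOR_BGR2HSV); m=cv2.inRange(h,(15,120,100),(32,255,255))
    n,l,st,ce=cv2.connectedComponentsWithStats(m)
    i=min((i for i in range(1,n) if st[i,4]>100),key=lambda i:np.hypot(*(ce[i]-[u,v])))
    return cv2.fitEllipse(cv2.convexHull(cv2.findNonZero((l==i).astype(np.uint8))))
E
python3 - <<'E'
from h import *
s=snap('wrist','w3'); o=monitor.get_obs(); print(s['eye'],o['joints'],o['tool_pos'])
for f in('w1','w2','w3'): e=rim(f); print(e,plane(load(f),*e[0],101.5))
print(tri([ray(load(f),*rim(f)[0]) for f in('w1','w2','w3')]))
t=load('top0');print(proj(t,[545.5,51.6,101.5]),proj(load('side0'),[545.5,51.6,101.5]))
e=rim('w3');u,v=int(e[0][0]),int(e[0][1]);c=s['img'][v-25:v+35,u-40:u+40];print(u-40,v-25)
a=cv2.resize(c,None,fx=6,fy=6,interpolation=cv2.INTER_CUBIC)
b=cv2.createCLAHE(4,(4,4)).apply(cv2.cvtColor(a,cv2.COLOR_BGR2GRAY))
c=t['img'][165:225,330:400]; c=cv2.resize(c,(420,360),interpolation=cv2.INTER_CUBIC)
cv2.imwrite('pics/w3c.png',cv2.resize(np.hstack([cv2.cvtColor(b,cv2.COLOR_GRAY2BGR),c]),None,fx=.88,fy=.88))
E
```

```text
[547.73796969  68.91895821 256.13190047] [-5.84637106e-02 -6.63324166e-02  1.59667844e+00  1.38103042e-05
  1.60998491e+00  8.33850531e-02] [538.76249371   2.52890806 114.04545345]
((303.5762634277344, 203.43734741210938), (29.001365661621094, 29.659400939941406), 77.52659606933594) [545.99649341  51.74072743 101.5       ]
((310.9111633300781, 108.36869812011719), (42.05018615722656, 44.28312301635742), 19.436708450317383) [545.41590076  51.62713633 101.5       ]
((280.44610595703125, 155.25384521484375), (49.53181838989258, 50.69037628173828), 1.8508306741714478) [545.42720888  51.85040164 101.5       ]
[545.46038795  51.4728962   99.0252238 ]
[365.66293301 192.06044481] [283.63726789 170.07835409]
240 130
```

View pics/w3c.png

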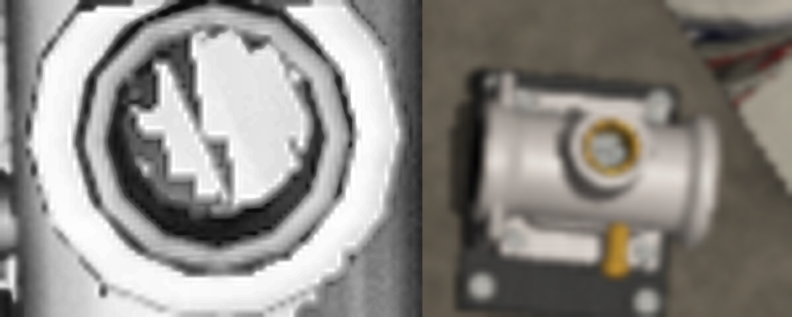

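The left crop shows the rim centred and the slot as a dark diagonal band, from about crop (180,50) to (230,200). I'll fit its edges numerically.

```bash
python3 - <<'E'
from h import *
s=load('w3'); g=cv2.cvtColor(s['img'],cv2.COLOR_BGR2GRAY)
print('cols 264-302');
for v in range(134,174): print(v,' '.join('%3d'%x for x in g[v,264:302]))
E
```

```text
cols 264-302
134 204 156 105 153 190 208 219 225 227 228 226 226 225 222 220 219 216 222 224 225 225 225 223 222 223 223 222 217 211 180 111 134 176 229 249 251 252 252
135 141  99 163 212 224 225 225 225 226 226 223 223 217 199 212 200 166 159 194 223 219 222 222 224 226 227 227 225 222 213 181 116 118 158 229 249 252 253
136 112 152 214 225 225 223 222 221 221 215 201 173 213 234 239 201 168 220 235 240 225 208 188 207 216 224 226 226 224 222 214 184 118 116 159 231 249 252
137 151 209 227 225 221 218 204 197 172 167 156 135 233 236 222 233 235 244 246 245 241 237 164 158 169 173 174 218 225 224 222 216 186 118 114 155 246 251
138 209 226 226 222 219 190 159 153 131 134 137 136 240 244 237 244 246 246 245 245 245 245 205 135 117 156 219 219 224 226 224 223 217 187 121 112 196 248
139 227 227 223 218 189 146 133 134 134 137 137 136 240 247 247 246 245 245 245 245 245 245 239 186 220 232 242 239 222 223 226 227 223 217 187 136 111 228
140 228 223 219 197 152 134 117 117 130 137 136 136 240 248 247 246 246 245 245 245 245 245 245 236 242 244 244 244 239 198 220 229 228 225 217 200 135
[... 4452 characters left out ...]
 163 185 126  89  82  78  76  78  85  86  87  90 108 200 234 238 233 223 193
170 223 208 158  94  75  78  78  77  75  75  77  77 106 113 103  89 123 132 122 121 102  81  76  77  77  80  80  85  84  88 109 197 232 237 233 224 197 157
171 228 224 211 157  93  76  76  76  76  76  79  77  85  85  79  76  77  77  77  74  75  75  76  78  80  82  81  84  86 107 195 231 237 233 224 197 153 220
172 227 228 225 211 176 102  75  75  76  74  76  76  75  78  78  76  77  77  74  74  75  78  79  82  80  84  84  87 106 193 230 235 233 224 199 143 188 248
173 216 226 228 226 216 181 102  74  73  76  76  74  76  74  73  75  75  75  75  76  77  78  80  81  83  83  81 104 193 229 234 232 225 200 149 151 239 252
```

```bash
python3 - <<'E'
from h import *
s=load('w3'); g=cv2.cvtColor(s['img'],cv2.COLOR_BGR2GRAY).astype(float)
L=[];Rr=[]
for v in range(142,165):
    # left: bright->dark falling edge near line
    u0=272+(v-142)*10/22; us=np.arange(int(u0)-4,int(u0)+4); x=g[v,us]
    i=[i for i in range(len(us)-1) if x[i]>205>=x[i+1]]
    if i: i=i[-1]; L.append((us[i]+(x[i]-205)/(x[i]-x[i+1]),v))
    u0=279+(v-141)*10.5/24; us=np.arange(int(u0)-4,int(u0)+6); x=g[v,us]
    i=[i for i in range(len(us)-1) if x[i]>=245.9>x[i+1]]
    if i: Rr.append((us[i[-1]]+.5,v))
for P in (L,Rr):
    W=np.array([plane(s,u,v,88.5)[:2] for u,v in P]); d=cv2.fitLine(W.astype(np.float32),cv2.DIST_HUBER,0,.01,.01).ravel()
    a=np.degrees(np.arctan2(d[1],d[0]))%180; n=np.array([-np.sin(np.radians(a)),np.cos(np.radians(a))]); print(len(P),a,n@([545.45,51.7]-d[2:]))
E
```

```text
22 106.84298 -1.7681821990142896
23 100.97414 1.5210727141944975
```

Call:
apply_moves(
  steps=[
    [0, 0, -0.038, 0, 0, 0, 0.085],
    [0, 0, -0.038, 0, 0, 0, 0.085],
    [0.0444, -0.0215, 0, 0, 0, 0, 0.085],
    [0.0444, -0.0215, 0, 0, 0, 0, 0.085],
    [0.0444, -0.0215, 0, 0, 0, 0, 0.085],
    [0.0444, -0.0215, 0, 0, 0, 0, 0.085],
    [0.0444, -0.0215, 0, 0, 0, 0, 0.085],
    [0, 0, 0, 0, 0, 0, 0.085],
    [0, 0, 0, 0, 0, 0, 0.085],
  ],
)

```text
time: 5.18
tool_pos: [462.6, 237.0, 189.4]
tool_rot: [[0.139, 0.99, 0.0], [0.99, -0.139, -0.0], [-0.0, 0.0, -1.0]]
ft_force: [0.2, -0.6, 0.6]
width: 84.9
grip_force: 0.0
```

```bash
python3 - <<'E'
from h import *
s=snap('wrist','w4'); o=monitor.get_obs(); print(s['eye'],o['joints'],o['tool_pos'])
u,v=proj(s,[470,283,107]);print(u,v)
E
```

```text
[471.28755811 303.50325619 331.14168366] [ 4.07381398e-01 -1.29842670e-01  1.52279506e+00 -5.55714816e-04
  1.74851357e+00  5.47878030e-01] [462.79164115 236.53209225 189.39505149]
283.3086556346477 147.37889285518588
```

View pics/w4.png

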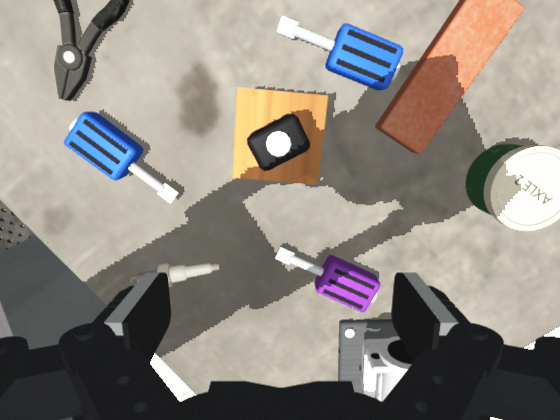

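The driver's black grip with its white cap is centred at about (279,142) on the wooden stand. Look-alikes lie around it: blue at (365,57) and (100,145), purple at (348,285). The tin and stone are to the right.

```bash
python3 - <<'E'
from h import *
s=load('w4'); t=load('top0'); sd=load('side0')
for n,a,b,c in (('blueR',(365,57),(200,233),(254,262)),('blueL',(100,145),(267,286),(341,235)),('purp',(348,285),(298,243),(308,216))):
    print(n,tri([ray(s,*a),ray(t,*b)]).round(),tri([ray(s,*a),ray(sd,*c)]).round())
g=cv2.cvtColor(s['img'],cv2.COLOR_BGR2HSV)
roi=np.zeros((420,560),np.uint8); roi[108:180,242:320]=1
dark=((g[...,2]<75)&(g[...,1]<130)).astype(np.uint8)*roi
n,l,st,ce=cv2.connectedComponentsWithStats(dark); i=1+st[1:,4].argmax(); print(st[i])
h=cv2.convexHull(cv2.findNonZero((l==i).astype(np.uint8))); (c,wh,an)=cv2.minAreaRect(h); print(c,wh,an)
w=((g[...,2]>190)&(g[...,1]<40)).astype(np.uint8)*roi
n,l,st,ce=cv2.connectedComponentsWithStats(w); j=1+st[1:,4].argmax(); print('cap',ce[j],st[j],plane(s,*ce[j],107))
for z in (55,107):
    b=np.array([plane(s,*p,z)[:2] for p in cv2.boxPoints((c,wh,an))]); e=[b[1]-b[0],b[2]-b[1]]
    for q in e: print(z,np.linalg.norm(q),np.degrees(np.arctan2(q[1],q[0]))%180)
    print(b.mean(0))
print(tri([ray(s,*ce[j]),ray(t,245,233)]), tri([ray(s,*ce[j]),ray(sd,276,215)]))
# stand
o=cv2.inRange(g,(8,90,120),(25,255,255)); o[:70]=0;o[200:]=0;o[:,:220]=0;o[:,345:]=0
k=cv2.findNonZero(o); R=cv2.minAreaRect(k); print('stand',R,plane(s,*R[0],55))
E
```

```text
blueR [408. 275. 610.] [514. 325.  43.]
blueL [368. 271. 111.] [359. 299. 101.]
purp [475. 185. 100.] [484. 152.  50.]
[ 248  114   62   57 1377]
(278.1944885253906, 141.64222717285156) (41.18915557861328, 56.00539779663086) 62.74467086791992
cap [277.91075051 143.27180527] [266 131  25  26 493] [467.18009576 285.80958089 107.        ]
55 39.9778935011898 18.51019384645847
55 29.212789797482724 110.55064300087594
[466.48669585 282.59233906]
107 32.44969118679108 18.51019384645851
107 23.711754787799023 110.55064300087587
[467.39074204 286.53005566]
[468.7042893  284.50616399 107.68987576] [467.67862587 286.36833174 111.84634633]
stand ((278.7801513671875, 135.71189880371094), (90.99866485595703, 90.89091491699219), 4.635463237762451) [467.60645131 286.94041557  55.        ]
```

```bash
python3 - <<'E'
from h import *
s=load('w4'); t=load('top0'); sd=load('side0')
def T(n,a,b):
    r=[ray(s,*a),ray(sd,*b)];p=tri(r);print(n,p.round(),'resid',(proj(s,p)-a).round(1),(proj(sd,p)-b).round(1), 'top',proj(t,p).round(), 'z0', plane(s,*a,10).round(), plane(sd,*b,10).round())
T('L tip',(175,195),(338,276));T('L cap',(75,125),(341,222))
T('R tip',(285,25),(255,303));T('R cap',(398,68),(254,245))
T('P tip',(280,252),(308,250));T('P cap',(372,300),(308,202))
for n,p in (('f1',(448,340,71)),('f2',(486,233,71))): print(n,proj(s,p),proj(sd,p))
E
```

```text
L tip [369. 246.   0.] resid [ 2.6 -1.8] [ 1.6 -0.6] top [268. 287.] z0 [370. 247.  10.] [367. 265.  10.]
L cap [359. 310. 127.] resid [-6.   3.6] [-2.2  1. ] top [229. 294.] z0 [300. 316.  10.] [419.  58.  10.]
R tip [478. 368.  -6.] resid [-7.1  4.4] [-4.2 -0.4] top [209. 237.] z0 [484. 367.  10.] [462. 388.  10.]
R cap [524. 313.  70.] resid [-40.7  17.8] [-15.8  -5.2] top [232. 209.] z0 [569. 324.  10.] [541. 214.  10.]
P tip [451. 175.  -3.] resid [-1.6  1.1] [-1.   0.2] top [301. 247.] z0 [454. 181.  10.] [442. 197.  10.]
P cap [491. 151.  79.] resid [-37.2  15.7] [-16.3  -0.5] top [314. 223.] z0 [533. 121.  10.] [514. -16.  10.]
f1 [237.0338808   58.50006475] [275.25560755 254.62356334]
f2 [314.65189222 209.50539681] [277.94711903 223.34234449]
```

Call:
apply_moves(
  steps=[
    [0.05, -0.0024, 0, 0, 0, 0, 0.085],
    [0, 0, 0, 0, 0, 0.182, 0.085],
    [0, 0, 0, 0, 0, 0.182, 0.085],
    [0, 0, 0, 0, 0, 0.182, 0.085],
    [0, 0, 0, 0, 0, 0.182, 0.085],
    [0, 0, 0, 0, 0, 0.182, 0.085],
    [0, 0, 0, 0, 0, 0.18, 0.085],
    [0, 0, 0.03, 0, 0, 0, 0.085],
    [0, 0, 0, 0, 0, 0, 0.085],
    [0, 0, 0, 0, 0, 0, 0.085],
  ],
)

```text
time: 6.48
tool_pos: [467.5, 286.4, 160.1]
tool_rot: [[0.943, 0.334, 0.0], [0.334, -0.943, 0.0], [0.0, 0.0, -1.0]]
ft_force: [0.7, 0.3, 1.4]
width: 85.1
grip_force: 0.0
```

```bash
python3 - <<'E'
from h import *
s=snap('wrist','w5'); o=monitor.get_obs(); R=np.array(o['tool_rot']);print(o['joints'].round(3) if hasattr(o['joints'],'round') else o['joints'],o['tool_pos'],np.degrees(np.arctan2(R[1,0],R[0,0])))
g=cv2.cvtColor(s['img'],cv2.COLOR_BGR2HSV)
u,v=proj(s,[467.3,286.3,107]).astype(int);print(u,v)
roi=np.zeros((420,560),np.uint8); roi[v-55:v+60,u-48:u+48]=1
w=((g[...,2]>190)&(g[...,1]<40)).astype(np.uint8)*roi
n,l,st,ce=cv2.connectedComponentsWithStats(w); j=1+st[1:,4].argmax(); p=plane(s,*ce[j],107);print('cap',ce[j],st[j],p, R.T@(p-o['tool_pos']))
dark=((g[...,2]<75)&(g[...,1]<130)).astype(np.uint8)*roi
n,l,st,ce2=cv2.connectedComponentsWithStats(dark); i=1+st[1:,4].argmax(); 
h=cv2.convexHull(cv2.findNonZero((l==i).astype(np.uint8))); r=cv2.minAreaRect(h); print(st[i],r)
print('tri cap',tri([ray(s,*ce[j]),ray(load('w4'),277.91,143.27)]))
E
```

```text
[ 0.488 -0.051  1.5   -0.     1.692  1.718] [467.59316975 286.78808231 160.56698386] 19.522621842548993
281 237
cap [281.74484053 239.21763602] [269 227  27  26 533] [466.71988901 285.70158137 107.        ] [-1.26459298  0.74257139 53.56504696]
[ 260  191   44   73 2326] ((281.5, 227.0), (72.0, 43.0), 90.0)
tri cap [467.21068619 285.90547043 108.51519528]
```

Call:
apply_moves(
  steps=[
    [-0.0008, 0.0005, 0.03, 0, 0, 0, 0.085],
    [0, 0, 0.03, 0, 0, 0, 0.085],
    [0, 0, 0.0295, 0, 0, 0, 0.085],
    [0, 0, 0, 0, 0, 0, 0.085],
    [0, 0, 0, 0, 0, 0, 0.01],
    [0, 0, 0, 0, 0, 0, 0.01],
    [0, 0, 0, 0, 0, 0, 0.01],
    [0, 0, 0, 0, 0, 0, 0.01],
    [0, 0, 0, 0, 0, 0, 0.01],
    [0, 0, 0, 0, 0, 0, 0.01],
  ],
)

```text
time: 7.78
tool_pos: [466.9, 286.7, 71.0]
tool_rot: [[0.942, 0.335, 0.002], [0.335, -0.942, 0.001], [0.002, -0.0, -1.0]]
ft_force: [-0.2, -0.1, 4.9]
width: 23.2
grip_force: 59.3
```

Call:
apply_moves(
  steps=[
    [0, 0, -0.02, 0, 0, 0, 0.01],
    [0, 0, -0.04, 0, 0, 0, 0.01],
    [0, 0, -0.06, 0, 0, 0, 0.01],
    [-0.0008, 0.041, 0, 0, 0, 0, 0.01],
    [-0.0008, 0.041, 0, 0, 0, 0, 0.01],
    [-0.0008, 0.041, 0, 0, 0, 0, 0.01],
    [-0.0008, 0.041, 0, 0, 0, 0, 0.01],
    [-0.0008, 0.041, 0, 0, 0, 0, 0.01],
    [-0.0008, 0.041, 0, 0, 0, 0, 0.01],
    [0, 0, 0, 0, 0, -0.1693, 0.01],
    [0, 0, 0, 0, 0, -0.1693, 0.01],
    [0, 0, 0, 0, 0, -0.1693, 0.01],
    [0, 0, 0, 0, 0, -0.1693, 0.01],
    [0, 0, 0, 0, 0, -0.1693, 0.01],
    [0, 0, 0, 0, 0, -0.1693, 0.01],
    [0, 0, 0, 0, 0, -0.1693, 0.01],
    [0, 0, 0, 0, 0, -0.1693, 0.01],
    [0, 0, 0, 0, 0, -0.1693, 0.01],
    [0, 0, 0, 0, 0, 0, 0.01],
  ],
)

```text
time: 10.15
tool_pos: [544.1, 53.0, 190.4]
tool_rot: [[-0.289, 0.957, -0.0], [0.957, 0.289, -0.0], [-0.0, -0.0, -1.0]]
ft_force: [0.3, -1.3, -0.8]
width: 23.5
grip_force: 59.2
```

```bash
python3 - <<'E'
from h import *
s=snap('wrist','w6'); o=monitor.get_obs(); R=np.array(o['tool_rot']);P=np.array(o['tool_pos']);print(np.round(o['joints'],3),P,np.degrees(np.arctan2(R[1,0],R[0,0])),o['width'],np.round(o['ft_force'],1),np.round(o['wrist_torque'],3))
print('tip px',proj(s,P+R@[0,0,61]),'rim px',proj(s,[545.45,51.7,101.5]), 'd', R.T@(np.array([545.45,51.7,101.5])-P))
u,v=proj(s,P+R@[0,0,61]).astype(int)
c=s['img'][v-60:v+60,u-80:u+80]
cv2.imwrite('pics/w6c.png',cv2.resize(c,None,fx=5,fy=5,interpolation=cv2.INTER_CUBIC));print(u-80,v-60)
E
```

```text
[ 0.035 -0.057  1.453  0.     1.746 -0.256] [544.16434986  53.05022874 190.25705969] 106.68650027122925 23.43321075967229 [ 0.1 -0.8 -0.9] [-0.013 -0.004 -0.015]
tip px [281.89380554 234.19761605] rim px [283.08314481 223.03399155] d [-1.665189    0.84634105 88.7569857 ]
201 174
```

View pics/w6c.png

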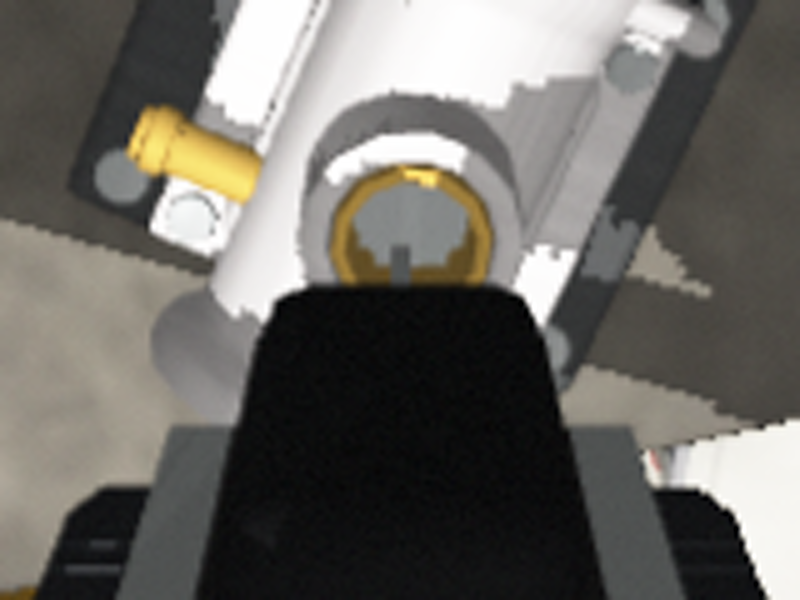

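The crop shows the blade, narrow and grey, at crop (400,265), just in front of the rim. The rim is centred near crop x=413, so the blade needs a small sideways shift.

```bash
python3 - <<'E'
from h import *
s=load('w6'); o=monitor.get_obs(); R=np.array(o['tool_rot']);P=np.array(o['tool_pos'])
g=cv2.cvtColor(s['img'],cv2.COLOR_BGR2GRAY)
for v in range(221,231): print(v,g[v,272:292])
h=cv2.cvtColor(s['img'],cv2.COLOR_BGR2HSV); m=cv2.inRange(h,(12,110,50),(32,255,255))
pts=[]
for v in range(208,230):
    x=np.where(m[v,255:315])[0]+255; pts.append((v,x.min(),x.max(),(x.min()+x.max())/2))
print(pts)
a=np.array([(p[1],p[0]) for p in pts]+[(p[2],p[0]) for p in pts],np.float32); e=cv2.fitEllipse(a); print(e)
L=R.T@(plane(s,*e[0],101.5)-P); print('rim in tool',L, plane(s,*e[0],101.5))
E
```

```text
221 [100 128 136 137 135 136 135 137 136 139 139 140 139 137 136 136 136 137
 135 136]
222 [101 129 134 133 137 136 134 131 129 132 131 138 140 135 136 137 137 137
 137 135]
223 [ 92 107 115 134 135 134 139 108  99  99 100 133 138 135 136 137 137 136
 138 121]
224 [ 80  81  86 113 131 137 136  97  83  84  83 129 139 138 137 137 137 137
 124  97]
225 [ 78  79  78  95 128 135 135  95  82  85  83 130 138 136 137 137 137 138
 108  84]
226 [ 79  79  77  90 119 127 126  93  84  85  85 131 138 130 126 125 127 128
  99  80]
227 [ 78  79  79  82  92  94  94  87  85  84  85 101 102  95  95  95  94  96
  87  77]
228 [80 79 79 80 79 77 80 84 85 85 82 82 80 77 77 77 80 78 80 76]
229 [88 78 78 77 78 79 79 82 83 83 85 79 78 78 82 79 79 79 77 80]
230 [69 56 55 58 56 56 54 63 66 66 67 59 58 58 59 58 57 58 57 56]
[(208, np.int64(277), np.int64(289), np.float64(283.0)), (209, np.int64(275), np.int64(291), np.float64(283.0)), (210, np.int64(273), np.int64(293), np.float64(283.0)), (211, np.int64(272), np.int64(294), np.float64(283.0)), (212, np.int64(271), np.int64(295), np.float64(283.0)), (213, np.int
[... 432 characters left out ...]
)), (221, np.int64(268), np.int64(298), np.float64(283.0)), (222, np.int64(267), np.int64(298), np.float64(282.5)), (223, np.int64(267), np.int64(298), np.float64(282.5)), (224, np.int64(267), np.int64(298), np.float64(282.5)), (225, np.int64(267), np.int64(298), np.float64(282.5)), (226, np.int64(268), np.int64(298), np.float64(283.0)), (227, np.int64(268), np.int64(297), np.float64(282.5)), (228, np.int64(269), np.int64(297), np.float64(283.0)), (229, np.int64(269), np.int64(297), np.float64(283.0))]
((282.8019714355469, 221.88436889648438), (30.46553611755371, 31.156879425048828), 68.32238006591797)
rim in tool [-0.89674996  0.66317273 88.75701397] [545.05389926  52.3834862  101.5       ]
```

Call:
apply_moves(
  steps=[
    [-0.0013, 0.0012, 0, 0, 0, 0, 0.01],
    [0, 0, 0.012, 0, 0, 0, 0.01],
    [0, 0, 0.012, 0, 0, 0, 0.01],
    [0, 0, 0.012, 0, 0, 0, 0.01],
    [0, 0, 0, 0, 0, 0, 0.01],
  ],
)

```text
time: 10.82
tool_pos: [544.9, 52.1, 151.7]
tool_rot: [[-0.29, 0.957, -0.003], [0.957, 0.29, -0.0], [0.001, -0.003, -1.0]]
ft_force: [-0.6, 0.5, -1.0]
width: 23.2
grip_force: 59.2
```

Call:
apply_moves(
  steps=[
    [0, 0, 0.0, 0, 0, 0, 0.01],
    [0, 0, 0.001, 0, 0, 0, 0.01],
    [0, 0, 0.001, 0, 0, 0, 0.01],
  ],
)

```text
time: 11.2
tool_pos: [546.0, 52.2, 152.3]
tool_rot: [[-0.29, 0.957, 0.001], [0.957, 0.29, 0.0], [-0.0, 0.001, -1.0]]
ft_force: [-0.2, -0.5, -0.9]
width: 23.4
grip_force: 59.2
```

Call:
apply_moves(
  steps=[
    [0, 0, 0.001, 0, 0, 0, 0.01],
    [0, 0, 0.0, 0, 0, 0, 0.01],
  ],
)

```text
time: 11.45
tool_pos: [545.7, 52.2, 150.7]
tool_rot: [[-0.29, 0.957, -0.0], [0.957, 0.29, 0.0], [0.0, -0.0, -1.0]]
ft_force: [0.1, -0.1, -0.6]
width: 23.6
grip_force: 59.2
```

Call:
apply_moves(
  steps=[
    [0, 0, 0.001, 0, 0, 0, 0.01],
    [0, 0, 0.0, 0, 0, 0, 0.01],
  ],
)

```text
time: 11.7
tool_pos: [545.7, 52.1, 149.7]
tool_rot: [[-0.29, 0.957, -0.0], [0.957, 0.29, -0.0], [0.0, -0.0, -1.0]]
ft_force: [0.1, -0.1, -0.6]
width: 23.4
grip_force: 59.2
```

Call:
apply_moves(
  steps=[
    [0, 0, 0.001, 0, 0, 0, 0.01],
    [0, 0, 0.0, 0, 0, 0, 0.01],
  ],
)

```text
time: 11.95
tool_pos: [545.7, 52.1, 148.6]
tool_rot: [[-0.29, 0.957, -0.0], [0.957, 0.29, 0.0], [0.0, -0.0, -1.0]]
ft_force: [1.0, -0.5, -1.6]
width: 23.0
grip_force: 59.2
```

Call:
apply_moves(
  steps=[
    [0, 0, 0.001, 0, 0, 0, 0.01],
    [0, 0, 0.0, 0, 0, 0, 0.01],
  ],
)

```text
time: 12.2
tool_pos: [545.7, 52.1, 147.6]
tool_rot: [[-0.29, 0.957, -0.0], [0.957, 0.29, 0.0], [0.0, -0.0, -1.0]]
ft_force: [-0.8, -1.4, -1.1]
width: 23.4
grip_force: 59.2
```

Call:
apply_moves(
  steps=[
    [0, 0, 0.0005, 0, 0, 0, 0.01],
    [0, 0, 0.0, 0, 0, 0, 0.01],
  ],
)

```text
time: 12.45
tool_pos: [545.8, 52.1, 147.3]
tool_rot: [[-0.29, 0.957, -0.0], [0.957, 0.29, -0.0], [-0.0, -0.0, -1.0]]
ft_force: [-0.7, -0.6, -0.8]
width: 23.5
grip_force: 59.2
```

Call:
apply_moves(
  steps=[
    [0, 0, 0.001, 0, 0, 0, 0.01],
    [0, 0, 0.0, 0, 0, 0, 0.01],
  ],
)

```text
time: 12.7
tool_pos: [545.7, 52.1, 146.2]
tool_rot: [[-0.29, 0.957, -0.0], [0.957, 0.29, 0.0], [0.0, -0.0, -1.0]]
ft_force: [0.2, 0.2, -0.6]
width: 23.9
grip_force: 59.2
```

Call:
apply_moves(
  steps=[
    [0, 0, 0.0005, 0, 0, 0, 0.01],
    [0, 0, 0.0, 0, 0, 0, 0.01],
  ],
)

```text
time: 12.95
tool_pos: [545.8, 52.2, 145.7]
tool_rot: [[-0.29, 0.957, -0.0], [0.957, 0.29, 0.0], [0.0, -0.0, -1.0]]
ft_force: [-0.6, -0.1, -0.1]
width: 23.2
grip_force: 59.2
```

Call:
apply_moves(
  steps=[
    [0, 0, 0.0005, 0, 0, 0, 0.01],
    [0, 0, 0.0, 0, 0, 0, 0.01],
  ],
)

```text
time: 13.2
tool_pos: [545.8, 52.1, 145.2]
tool_rot: [[-0.29, 0.957, -0.0], [0.957, 0.29, -0.0], [0.0, -0.0, -1.0]]
ft_force: [-0.3, -0.0, -0.9]
width: 23.1
grip_force: 59.2
```

Call:
apply_moves(
  steps=[
    [0, 0, 0.0004, 0, 0, 0, 0.01],
    [0, 0, 0.0, 0, 0, 0, 0.01],
  ],
)

```text
time: 13.45
tool_pos: [545.8, 52.1, 144.9]
tool_rot: [[-0.29, 0.957, -0.0], [0.957, 0.29, -0.0], [-0.0, -0.0, -1.0]]
ft_force: [0.1, -0.1, -1.1]
width: 23.2
grip_force: 59.2
```

Call:
apply_moves(
  steps=[
    [0, 0, 0.0004, 0, 0, 0, 0.01],
    [0, 0, 0.0, 0, 0, 0, 0.01],
  ],
)

```text
time: 13.7
tool_pos: [545.8, 52.1, 144.7]
tool_rot: [[-0.29, 0.957, 0.0], [0.957, 0.29, -0.0], [-0.0, 0.0, -1.0]]
ft_force: [0.4, -0.2, 0.0]
width: 23.2
grip_force: 59.3
```

Call:
apply_moves(
  steps=[
    [0, 0, 0.0004, 0, 0, 0, 0.01],
    [0, 0, 0.0, 0, 0, 0, 0.01],
  ],
)

```text
time: 13.95
tool_pos: [545.9, 52.2, 144.5]
tool_rot: [[-0.29, 0.957, 0.0], [0.957, 0.29, 0.0], [-0.0, 0.0, -1.0]]
ft_force: [-0.9, 0.7, 2.1]
width: 23.3
grip_force: 59.7
```

Call:
apply_moves(
  steps=[
    [0, 0, 0.0004, 0, 0, 0, 0.01],
    [0, 0, 0.0, 0, 0, 0, 0.01],
  ],
)

```text
time: 14.2
tool_pos: [545.9, 52.1, 144.3]
tool_rot: [[-0.29, 0.957, 0.001], [0.957, 0.29, 0.0], [-0.0, 0.001, -1.0]]
ft_force: [-1.3, -0.1, 5.3]
width: 23.4
grip_force: 60.0
```

Call:
apply_moves(
  steps=[
    [0, 0, 0.0004, 0, 0, 0, 0.01],
    [0, 0, 0.0, 0, 0, 0, 0.01],
  ],
)

```text
time: 14.45
tool_pos: [545.9, 52.2, 144.3]
tool_rot: [[-0.29, 0.957, 0.001], [0.957, 0.29, 0.0], [-0.0, 0.001, -1.0]]
ft_force: [-1.8, 0.9, 6.4]
width: 23.7
grip_force: 60.3
```

```bash
cat > st.py <<'E'
from h import *
o=monitor.get_obs(); R=np.array(o['tool_rot'])
print(round(o['time'],2),'z',round(o['tool_pos'][2],2),'yaw',round(np.arctan2(R[1,0],R[0,0]),4),'F',np.round(o['ft_force'],1),'T',np.round(o['wrist_torque'],3),'j6',round(o['joints'][5],4),'tq',np.round(o['joint_torque'],3)[3:])
E
python3 st.py
```

```text
14.45 z 144.26 yaw 1.8655 F [-1.8  0.9  6.4] T [-0.051  0.522  0.001] j6 -0.2615 tq [ 0.04  -0.915  0.001]
```

Call:
apply_moves(
  steps=[
    [0, 0, 0.0001, 0, 0, 0.04, 0.01],
    [0, 0, 0.0001, 0, 0, 0.04, 0.01],
    [0, 0, 0, 0, 0, 0, 0.01],
  ],
)

```text
time: 14.82
tool_pos: [546.1, 52.2, 144.2]
tool_rot: [[-0.213, 0.977, 0.002], [0.977, 0.213, 0.0], [-0.0, 0.001, -1.0]]
ft_force: [-1.9, 0.1, 6.4]
width: 23.4
grip_force: 60.3
```

```bash
python3 st.py
```

```text
14.82 z 144.22 yaw 1.7851 F [-1.9  0.1  6.4] T [-0.062  0.453  0.039] j6 -0.1811 tq [ 0.012 -0.805  0.194]
```

Call:
apply_moves(
  steps=[
    [0, 0, 0.0001, 0, 0, 0.04, 0.01],
    [0, 0, 0.0001, 0, 0, 0.04, 0.01],
    [0, 0, 0, 0, 0, 0, 0.01],
  ],
)

```text
time: 15.2
tool_pos: [546.0, 52.2, 144.1]
tool_rot: [[-0.134, 0.991, 0.001], [0.991, 0.134, 0.0], [-0.0, 0.001, -1.0]]
ft_force: [-2.1, 0.9, 7.4]
width: 23.5
grip_force: 60.4
```

```bash
python3 st.py
```

```text
15.2 z 144.11 yaw 1.7052 F [-2.1  0.9  7.4] T [-0.001  0.615 -0.014] j6 -0.1011 tq [-0.004 -1.033  0.2  ]
```

Call:
apply_moves(
  steps=[
    [0, 0, 0.0001, 0, 0, 0.04, 0.01],
    [0, 0, 0, 0, 0, 0, 0.01],
  ],
)

```text
time: 15.45
tool_pos: [546.0, 52.2, 144.0]
tool_rot: [[-0.094, 0.996, 0.001], [0.996, 0.094, 0.0], [-0.0, 0.001, -1.0]]
ft_force: [-2.1, 0.1, 6.4]
width: 23.6
grip_force: 60.4
```

```bash
python3 st.py
```

```text
15.45 z 144.05 yaw 1.6652 F [-2.1  0.1  6.4] T [-0.019  0.6    0.04 ] j6 -0.0611 tq [-0.011 -1.015  0.195]
```

Call:
apply_moves(
  steps=[
    [0, 0, 0.0001, 0, 0, 0.04, 0.01],
    [0, 0, 0.0001, 0, 0, 0.04, 0.01],
    [0, 0, 0, 0, 0, 0, 0.01],
  ],
)

```text
time: 15.82
tool_pos: [546.0, 52.2, 143.9]
tool_rot: [[-0.014, 1.0, 0.002], [1.0, 0.014, 0.0], [0.0, 0.002, -1.0]]
ft_force: [-3.0, 1.3, 7.8]
width: 23.4
grip_force: 60.4
```

```bash
python3 st.py
```

```text
15.82 z 143.87 yaw 1.5852 F [-3.   1.3  7.8] T [0.002 0.536 0.018] j6 0.0189 tq [-0.021 -0.975  0.199]
```

Call:
apply_moves(
  steps=[
    [0, 0, 0.0001, 0, 0, 0.04, 0.01],
    [0, 0, 0.0001, 0, 0, 0.04, 0.01],
    [0, 0, 0, 0, 0, 0, 0.01],
  ],
)

```text
time: 16.2
tool_pos: [546.1, 52.2, 143.7]
tool_rot: [[0.066, 0.998, 0.002], [0.998, -0.066, 0.0], [0.0, 0.002, -1.0]]
ft_force: [-1.7, -0.7, 7.3]
width: 23.5
grip_force: 60.4
```

```bash
python3 st.py
```

```text
16.2 z 143.73 yaw 1.5051 F [-1.7 -0.7  7.3] T [0.018 0.538 0.062] j6 0.0989 tq [-0.027 -0.935  0.199]
```

Call:
apply_moves(
  steps=[
    [0, 0, 0.0001, 0, 0, 0.03, 0.01],
    [0, 0, 0, 0, 0, 0, 0.01],
  ],
)

```text
time: 16.45
tool_pos: [546.1, 52.2, 143.6]
tool_rot: [[0.095, 0.995, 0.002], [0.995, -0.095, 0.0], [0.0, 0.002, -1.0]]
ft_force: [-2.1, 0.7, 8.7]
width: 23.2
grip_force: 60.5
```

```bash
python3 st.py
```

```text
16.45 z 143.64 yaw 1.4753 F [-2.1  0.7  8.7] T [0.008 0.515 0.061] j6 0.1288 tq [-0.028 -0.934  0.154]
```

Call:
apply_moves(
  steps=[
    [0, 0, 0.0001, 0, 0, 0.03, 0.01],
    [0, 0, 0, 0, 0, 0.03, 0.01],
    [0, 0, 0, 0, 0, 0, 0.01],
  ],
)

```text
time: 16.82
tool_pos: [546.1, 52.2, 143.5]
tool_rot: [[0.155, 0.988, 0.002], [0.988, -0.155, 0.0], [0.0, 0.002, -1.0]]
ft_force: [-1.8, 0.4, 8.5]
width: 23.5
grip_force: 60.5
```

```bash
python3 st.py
```

```text
16.82 z 143.54 yaw 1.4152 F [-1.8  0.4  8.5] T [-0.005  0.546  0.042] j6 0.1888 tq [-0.052 -0.928  0.156]
```

Call:
apply_moves(
  steps=[
    [0, 0, 0.0001, 0, 0, 0.03, 0.01],
    [0, 0, 0, 0, 0, 0, 0.01],
  ],
)

```text
time: 17.08
tool_pos: [546.1, 52.2, 143.5]
tool_rot: [[0.184, 0.983, 0.002], [0.983, -0.184, 0.0], [0.001, 0.002, -1.0]]
ft_force: [-1.9, -0.1, 8.0]
width: 23.4
grip_force: 60.5
```

```bash
python3 st.py
```

```text
17.07 z 143.49 yaw 1.3853 F [-1.9 -0.1  8. ] T [0.013 0.534 0.018] j6 0.2188 tq [-0.052 -0.923  0.153]
```

Call:
apply_moves(
  steps=[
    [0, 0, 0.0001, 0, 0, 0.03, 0.01],
    [0, 0, 0, 0, 0, 0, 0.01],
  ],
)

```text
time: 17.32
tool_pos: [546.1, 52.3, 143.4]
tool_rot: [[0.214, 0.977, 0.002], [0.977, -0.214, 0.0], [0.001, 0.002, -1.0]]
ft_force: [-2.3, -0.3, 8.0]
width: 23.4
grip_force: 60.5
```

```bash
python3 st.py
```

```text
17.32 z 143.4 yaw 1.3553 F [-2.3 -0.3  8. ] T [0.053 0.572 0.03 ] j6 0.2488 tq [-0.052 -0.919  0.153]
```

Call:
apply_moves(
  steps=[
    [0, 0, 0.0001, 0, 0, 0.03, 0.01],
    [0, 0, 0, 0, 0, 0, 0.01],
  ],
)

```text
time: 17.58
tool_pos: [546.2, 52.2, 143.4]
tool_rot: [[0.243, 0.97, 0.002], [0.97, -0.243, 0.0], [0.001, 0.002, -1.0]]
ft_force: [-1.9, -0.1, 8.8]
width: 23.1
grip_force: 60.5
```

```bash
python3 st.py
```

```text
17.57 z 143.37 yaw 1.3253 F [-1.9 -0.1  8.8] T [0.052 0.546 0.056] j6 0.2788 tq [-0.051 -0.914  0.153]
```

Call:
apply_moves(
  steps=[
    [0, 0, 0.0001, 0, 0, 0.03, 0.01],
    [0, 0, 0, 0, 0, 0, 0.01],
  ],
)

```text
time: 17.82
tool_pos: [546.2, 52.2, 143.3]
tool_rot: [[0.272, 0.962, 0.002], [0.962, -0.272, 0.0], [0.001, 0.002, -1.0]]
ft_force: [-2.4, 0.6, 9.2]
width: 23.3
grip_force: 60.5
```

```bash
python3 st.py
```

```text
17.82 z 143.28 yaw 1.2953 F [-2.4  0.6  9.2] T [0.034 0.529 0.039] j6 0.3088 tq [-0.049 -0.91   0.152]
```

Call:
apply_moves(
  steps=[
    [0, 0, 5e-05, 0, 0, 0.025, 0.01],
    [0, 0, 0, 0, 0, 0, 0.01],
  ],
)

```text
time: 18.08
tool_pos: [546.2, 52.2, 143.2]
tool_rot: [[0.296, 0.955, 0.002], [0.955, -0.296, 0.0], [0.001, 0.002, -1.0]]
ft_force: [-2.2, 0.7, 7.7]
width: 23.4
grip_force: 60.5
```

```bash
python3 st.py
```

```text
18.07 z 143.25 yaw 1.2703 F [-2.2  0.7  7.7] T [0.029 0.483 0.02 ] j6 0.3338 tq [-0.047 -0.892  0.132]
```

Call:
apply_moves(
  steps=[
    [0, 0, 5e-05, 0, 0, 0.025, 0.01],
    [0, 0, 0, 0, 0, 0, 0.01],
  ],
)

```text
time: 18.32
tool_pos: [546.2, 52.2, 143.2]
tool_rot: [[0.32, 0.947, 0.002], [0.947, -0.32, 0.0], [0.001, 0.002, -1.0]]
ft_force: [-2.0, 0.5, 8.4]
width: 23.5
grip_force: 60.5
```

```bash
python3 st.py
```

```text
18.32 z 143.17 yaw 1.2453 F [-2.   0.5  8.4] T [0.012 0.459 0.04 ] j6 0.3587 tq [-0.045 -0.872  0.132]
```

Call:
apply_moves(
  steps=[
    [0, 0, 5e-05, 0, 0, 0.025, 0.01],
    [0, 0, 0, 0, 0, 0, 0.01],
  ],
)

```text
time: 18.58
tool_pos: [546.2, 52.2, 143.1]
tool_rot: [[0.343, 0.939, 0.002], [0.939, -0.343, 0.0], [0.001, 0.002, -1.0]]
ft_force: [-2.3, 0.2, 8.8]
width: 23.1
grip_force: 60.5
```

```bash
python3 st.py
```

```text
18.57 z 143.14 yaw 1.2203 F [-2.3  0.2  8.8] T [ 0.036  0.462 -0.008] j6 0.3837 tq [-0.041 -0.853  0.132]
```

Call:
apply_moves(
  steps=[
    [0, 0, 5e-05, 0, 0, 0.025, 0.01],
    [0, 0, 0, 0, 0, 0, 0.01],
  ],
)

```text
time: 18.82
tool_pos: [546.2, 52.2, 143.1]
tool_rot: [[0.367, 0.93, 0.002], [0.93, -0.367, 0.0], [0.001, 0.002, -1.0]]
ft_force: [-2.8, -0.5, 8.3]
width: 23.6
grip_force: 60.5
```

```bash
python3 st.py
```

```text
18.82 z 143.05 yaw 1.1953 F [-2.8 -0.5  8.3] T [ 0.018  0.46  -0.015] j6 0.4087 tq [-0.038 -0.833  0.132]
```

Call:
apply_moves(
  steps=[
    [0, 0, 5e-05, 0, 0, 0.025, 0.01],
    [0, 0, 0, 0, 0, 0, 0.01],
  ],
)

```text
time: 19.08
tool_pos: [546.3, 52.2, 143.0]
tool_rot: [[0.39, 0.921, 0.002], [0.921, -0.39, 0.0], [0.001, 0.002, -1.0]]
ft_force: [-1.5, -0.2, 7.7]
width: 23.5
grip_force: 60.5
```

```bash
python3 st.py
```

```text
19.07 z 143.03 yaw 1.1703 F [-1.5 -0.2  7.7] T [-0.021  0.468  0.047] j6 0.4337 tq [-0.034 -0.814  0.132]
```

Call:
apply_moves(
  steps=[
    [0, 0, 5e-05, 0, 0, 0.025, 0.01],
    [0, 0, 0, 0, 0, 0, 0.01],
  ],
)

```text
time: 19.32
tool_pos: [546.3, 52.2, 143.0]
tool_rot: [[0.413, 0.911, 0.002], [0.911, -0.413, 0.0], [0.001, 0.002, -1.0]]
ft_force: [-1.1, 0.4, 9.0]
width: 23.1
grip_force: 60.5
```

```bash
python3 st.py
```

```text
19.32 z 142.99 yaw 1.1454 F [-1.1  0.4  9. ] T [-0.001  0.446 -0.001] j6 0.4587 tq [-0.029 -0.795  0.132]
```

Call:
apply_moves(
  steps=[
    [0, 0, 5e-05, 0, 0, 0.025, 0.01],
    [0, 0, 0, 0, 0, 0, 0.01],
  ],
)

```text
time: 19.58
tool_pos: [546.3, 52.2, 143.0]
tool_rot: [[0.435, 0.9, 0.002], [0.9, -0.435, 0.0], [0.001, 0.002, -1.0]]
ft_force: [-1.8, 0.4, 7.9]
width: 23.3
grip_force: 60.5
```

```bash
python3 st.py
```

```text
19.57 z 142.96 yaw 1.1203 F [-1.8  0.4  7.9] T [-0.023  0.448  0.05 ] j6 0.4837 tq [-0.024 -0.776  0.132]
```

Call:
apply_moves(
  steps=[
    [0, 0, 5e-05, 0, 0, 0.025, 0.01],
    [0, 0, 0, 0, 0, 0, 0.01],
  ],
)

```text
time: 19.82
tool_pos: [546.3, 52.2, 142.9]
tool_rot: [[0.458, 0.889, 0.002], [0.889, -0.458, 0.0], [0.001, 0.002, -1.0]]
ft_force: [-1.6, -0.2, 7.8]
width: 23.5
grip_force: 60.5
```

```bash
python3 st.py
```

```text
19.82 z 142.89 yaw 1.0953 F [-1.6 -0.2  7.8] T [-0.018  0.448  0.045] j6 0.5088 tq [-0.018 -0.758  0.133]
```

Call:
apply_moves(
  steps=[
    [0, 0, 5e-05, 0, 0, 0.025, 0.01],
    [0, 0, 0, 0, 0, 0, 0.01],
  ],
)

```text
time: 20.08
tool_pos: [546.3, 52.2, 142.8]
tool_rot: [[0.48, 0.877, 0.002], [0.877, -0.48, 0.0], [0.001, 0.002, -1.0]]
ft_force: [-2.0, -0.4, 8.8]
width: 23.4
grip_force: 60.5
```

```bash
python3 st.py
```

```text
20.07 z 142.82 yaw 1.0703 F [-2.  -0.4  8.8] T [0.004 0.431 0.015] j6 0.5337 tq [-0.012 -0.74   0.133]
```

Call:
apply_moves(
  steps=[
    [0, 0, 5e-05, 0, 0, 0.025, 0.01],
    [0, 0, 0, 0, 0, 0, 0.01],
  ],
)

```text
time: 20.32
tool_pos: [546.3, 52.2, 142.8]
tool_rot: [[0.502, 0.865, 0.002], [0.865, -0.502, 0.0], [0.001, 0.002, -1.0]]
ft_force: [-1.7, 0.8, 6.8]
width: 23.1
grip_force: 60.5
```

```bash
python3 st.py
```

```text
20.32 z 142.77 yaw 1.0453 F [-1.7  0.8  6.8] T [-0.044  0.439  0.063] j6 0.5587 tq [-0.006 -0.722  0.133]
```

Call:
apply_moves(
  steps=[
    [0, 0, 5e-05, 0, 0, 0.025, 0.01],
    [0, 0, 0, 0, 0, 0, 0.01],
  ],
)

```text
time: 20.58
tool_pos: [546.3, 52.2, 142.8]
tool_rot: [[0.523, 0.852, 0.002], [0.852, -0.523, 0.0], [0.001, 0.002, -1.0]]
ft_force: [-2.2, -0.4, 8.4]
width: 23.8
grip_force: 60.5
```

```bash
python3 st.py
```

```text
20.57 z 142.76 yaw 1.0203 F [-2.2 -0.4  8.4] T [-0.061  0.39   0.068] j6 0.5837 tq [ 0.    -0.705  0.133]
```

Call:
apply_moves(
  steps=[
    [0, 0, 5e-05, 0, 0, 0.025, 0.01],
    [0, 0, 0, 0, 0, 0, 0.01],
  ],
)

```text
time: 20.82
tool_pos: [546.4, 52.2, 142.7]
tool_rot: [[0.544, 0.839, 0.002], [0.839, -0.544, 0.0], [0.001, 0.002, -1.0]]
ft_force: [-2.0, 0.4, 8.5]
width: 23.5
grip_force: 60.5
```

```bash
python3 st.py
```

```text
20.82 z 142.73 yaw 0.9953 F [-2.   0.4  8.5] T [0.047 0.43  0.051] j6 0.6087 tq [ 0.008 -0.688  0.133]
```

Call:
apply_moves(
  steps=[
    [0, 0, 5e-05, 0, 0, 0.025, 0.01],
    [0, 0, 0, 0, 0, 0, 0.01],
  ],
)

```text
time: 21.08
tool_pos: [546.3, 52.2, 142.7]
tool_rot: [[0.565, 0.825, 0.002], [0.825, -0.565, 0.0], [0.001, 0.002, -1.0]]
ft_force: [-1.3, -0.0, 8.4]
width: 23.5
grip_force: 60.5
```

```bash
python3 st.py
```

```text
21.07 z 142.66 yaw 0.9703 F [-1.3 -0.   8.4] T [-0.037  0.35  -0.001] j6 0.6337 tq [ 0.015 -0.671  0.133]
```

Call:
apply_moves(
  steps=[
    [0, 0, 5e-05, 0, 0, 0.02, 0.01],
    [0, 0, 0, 0, 0, 0, 0.01],
  ],
)

```text
time: 21.32
tool_pos: [546.4, 52.2, 142.6]
tool_rot: [[0.581, 0.814, 0.002], [0.814, -0.581, 0.0], [0.002, 0.002, -1.0]]
ft_force: [-1.8, -0.4, 7.7]
width: 23.2
grip_force: 60.5
```

```bash
python3 st.py
```

```text
21.32 z 142.6 yaw 0.9503 F [-1.8 -0.4  7.7] T [-0.038  0.342  0.052] j6 0.6537 tq [ 0.021 -0.663  0.112]
```

Call:
apply_moves(
  steps=[
    [0, 0, 5e-05, 0, 0, 0.02, 0.01],
    [0, 0, 0, 0, 0, 0, 0.01],
  ],
)

```text
time: 21.58
tool_pos: [546.4, 52.2, 142.6]
tool_rot: [[0.598, 0.802, 0.003], [0.802, -0.598, 0.0], [0.002, 0.002, -1.0]]
ft_force: [-1.2, -0.4, 7.6]
width: 23.8
grip_force: 60.5
```

```bash
python3 st.py
```

```text
21.57 z 142.58 yaw 0.9303 F [-1.2 -0.4  7.6] T [-0.055  0.422  0.046] j6 0.6737 tq [ 0.027 -0.655  0.112]
```

Call:
apply_moves(
  steps=[
    [0, 0, 5e-05, 0, 0, 0.02, 0.01],
    [0, 0, 0, 0, 0, 0, 0.01],
  ],
)

```text
time: 21.82
tool_pos: [546.4, 52.2, 142.5]
tool_rot: [[0.613, 0.79, 0.003], [0.79, -0.613, 0.0], [0.002, 0.002, -1.0]]
ft_force: [-1.3, 0.4, 7.6]
width: 23.0
grip_force: 60.5
```

```bash
python3 st.py
```

```text
21.82 z 142.54 yaw 0.9104 F [-1.3  0.4  7.6] T [0.025 0.357 0.001] j6 0.6937 tq [ 0.034 -0.647  0.112]
```

Call:
apply_moves(
  steps=[
    [0, 0, 5e-05, 0, 0, 0.02, 0.01],
    [0, 0, 0, 0, 0, 0, 0.01],
  ],
)

```text
time: 22.08
tool_pos: [546.4, 52.2, 142.5]
tool_rot: [[0.629, 0.777, 0.003], [0.777, -0.629, 0.0], [0.002, 0.002, -1.0]]
ft_force: [-2.3, 0.1, 7.3]
width: 23.4
grip_force: 60.5
```

```bash
python3 st.py
```

```text
22.07 z 142.5 yaw 0.8904 F [-2.3  0.1  7.3] T [-0.057  0.403  0.011] j6 0.7137 tq [ 0.038 -0.651  0.114]
```

Call:
apply_moves(
  steps=[
    [0, 0, 5e-05, 0, 0, 0.02, 0.01],
    [0, 0, 0, 0, 0, 0, 0.01],
  ],
)

```text
time: 22.32
tool_pos: [546.4, 52.1, 142.5]
tool_rot: [[0.645, 0.765, 0.003], [0.765, -0.645, 0.0], [0.002, 0.002, -1.0]]
ft_force: [-1.5, 0.8, 8.1]
width: 23.4
grip_force: 60.5
```

```bash
python3 st.py
```

```text
22.32 z 142.48 yaw 0.8703 F [-1.5  0.8  8.1] T [-0.034  0.423  0.025] j6 0.7337 tq [ 0.043 -0.664  0.116]
```

Call:
apply_moves(
  steps=[
    [0, 0, 5e-05, 0, 0, 0.02, 0.01],
    [0, 0, 0, 0, 0, 0, 0.01],
  ],
)

```text
time: 22.58
tool_pos: [546.4, 52.2, 142.5]
tool_rot: [[0.66, 0.751, 0.003], [0.751, -0.66, 0.0], [0.002, 0.002, -1.0]]
ft_force: [-1.2, 0.3, 7.9]
width: 23.3
grip_force: 60.5
```

```bash
python3 st.py
```

```text
22.57 z 142.49 yaw 0.8503 F [-1.2  0.3  7.9] T [-0.055  0.354 -0.002] j6 0.7537 tq [ 0.021 -0.686  0.118]
```

```bash
cat > avg.py <<'E'
from h import *
T=[];F=[];q=[];z=[]
for i in range(10):
    s=snapshot('wrist'); o=monitor.get_obs(); T.append(o['wrist_torque']);F.append(o['ft_force']);q.append(o['joint_torque'][5]);z.append(o['tool_pos'][2])
print('T',np.mean(T,0).round(3),np.std(T,0).round(3),'F',np.mean(F,0).round(2),'tq6',np.round(q,3),np.mean(z))
E
python3 avg.py
```

```text
T [-0.034  0.391  0.045] [0.022 0.032 0.016] F [-1.72 -0.4   8.5 ] tq6 [0.057 0.04  0.036 0.035 0.035 0.035 0.035 0.035 0.035 0.035] 142.49249070673113
```

Call:
apply_moves(
  steps=[
    [0, 0, 3e-05, 0, 0, 0.02, 0.01],
    [0, 0, 0, 0, 0, 0, 0.01],
    [0, 0, 0, 0, 0, 0, 0.01],
  ],
)

```text
time: 23.45
tool_pos: [546.4, 52.2, 142.5]
tool_rot: [[0.674, 0.738, 0.003], [0.738, -0.674, 0.0], [0.002, 0.002, -1.0]]
ft_force: [-1.4, 1.0, 8.0]
width: 23.6
grip_force: 60.5
```

```bash
python3 st.py
```

```text
23.45 z 142.5 yaw 0.8306 F [-1.4  1.   8. ] T [0.026 0.402 0.015] j6 0.7735 tq [-0.003 -0.699  0.042]
```

Call:
apply_moves(
  steps=[
    [0, 0, 3e-05, 0, 0, 0.02, 0.01],
    [0, 0, 0, 0, 0, 0, 0.01],
    [0, 0, 0, 0, 0, 0, 0.01],
  ],
)

```text
time: 23.82
tool_pos: [546.4, 52.2, 142.5]
tool_rot: [[0.689, 0.725, 0.003], [0.725, -0.689, 0.0], [0.002, 0.002, -1.0]]
ft_force: [-0.8, -0.3, 9.6]
width: 22.9
grip_force: 60.5
```

```bash
python3 st.py
```

```text
23.82 z 142.48 yaw 0.8107 F [-0.8 -0.3  9.6] T [0.022 0.429 0.058] j6 0.7934 tq [-0.014 -0.72   0.057]
```

Call:
apply_moves(
  steps=[
    [0, 0, 3e-05, 0, 0, 0.02, 0.01],
    [0, 0, 0, 0, 0, 0, 0.01],
    [0, 0, 0, 0, 0, 0, 0.01],
  ],
)

```text
time: 24.2
tool_pos: [546.4, 52.2, 142.5]
tool_rot: [[0.703, 0.711, 0.003], [0.711, -0.703, 0.0], [0.002, 0.002, -1.0]]
ft_force: [-2.0, -0.7, 8.0]
width: 23.2
grip_force: 60.6
```

```bash
python3 st.py
```

```text
24.2 z 142.48 yaw 0.7907 F [-2.  -0.7  8. ] T [0.024 0.418 0.064] j6 0.8134 tq [-0.019 -0.741  0.07 ]
```

Call:
apply_moves(
  steps=[
    [0, 0, 0, 0, 0, 0.02, 0.01],
    [0, 0, 0, 0, 0, 0, 0.01],
    [0, 0, 0, 0, 0, 0, 0.01],
  ],
)

```text
time: 24.58
tool_pos: [546.4, 52.3, 142.5]
tool_rot: [[0.717, 0.697, 0.003], [0.697, -0.717, 0.0], [0.002, 0.002, -1.0]]
ft_force: [-2.1, 0.4, 8.9]
width: 23.3
grip_force: 60.6
```

```bash
python3 st.py
```

```text
24.57 z 142.46 yaw 0.7707 F [-2.1  0.4  8.9] T [0.012 0.439 0.108] j6 0.8334 tq [-0.021 -0.745  0.087]
```

Call:
apply_moves(
  steps=[
    [0, 0, 0, 0, 0, 0.02, 0.01],
    [0, 0, 0, 0, 0, 0, 0.01],
    [0, 0, 0, 0, 0, 0, 0.01],
  ],
)

```text
time: 24.95
tool_pos: [546.4, 52.2, 142.5]
tool_rot: [[0.731, 0.682, 0.003], [0.682, -0.731, 0.0], [0.002, 0.002, -1.0]]
ft_force: [-2.6, -0.6, 8.6]
width: 23.5
grip_force: 60.6
```

```bash
python3 st.py; python3 avg.py
```

```text
24.95 z 142.46 yaw 0.7507 F [-2.6 -0.6  8.6] T [0.01  0.466 0.053] j6 0.8534 tq [-0.023 -0.749  0.101]
T [-0.002  0.435  0.101] [0.021 0.035 0.027] F [-1.97 -0.14  8.53] tq6 [0.099 0.099 0.099 0.099 0.099 0.099 0.099 0.099 0.099 0.099] 142.464366691757
```

Call:
apply_moves(
  steps=[
    [0, 0, 0, 0, 0, -0.05, 0.01],
    [0, 0, 0, 0, 0, -0.05, 0.01],
    [0, 0, 0, 0, 0, -0.05, 0.01],
    [0, 0, 0, 0, 0, 0, 0.01],
    [0, 0, 0, 0, 0, 0, 0.01],
  ],
)

```text
time: 26.08
tool_pos: [546.5, 52.2, 142.5]
tool_rot: [[0.621, 0.784, 0.003], [0.784, -0.621, 0.0], [0.002, 0.002, -1.0]]
ft_force: [-1.2, -0.5, 8.2]
width: 23.1
grip_force: 60.5
```

```bash
python3 st.py;python3 avg.py
```

```text
26.07 z 142.47 yaw 0.9006 F [-1.2 -0.5  8.2] T [-0.019  0.24  -0.05 ] j6 0.7035 tq [-0.034 -0.54  -0.013]
T [ 0.01   0.293 -0.02 ] [0.019 0.032 0.029] F [-1.36  0.31  8.57] tq6 [-0.009 -0.008 -0.008 -0.008 -0.008 -0.008 -0.008 -0.008 -0.008 -0.008] 142.46738806822535
```

Call:
apply_moves(
  steps=[
    [0, 0, -0.002, 0, 0, 0, 0.01],
    [0, 0, -0.006, 0, 0, 0, 0.01],
    [0, 0, -0.015, 0, 0, 0, 0.01],
    [0, 0, -0.025, 0, 0, 0, 0.01],
    [0, 0, 0, 0, 0, 0, 0.01],
  ],
)

```text
time: 27.2
tool_pos: [546.9, 52.3, 191.8]
tool_rot: [[0.621, 0.784, 0.005], [0.784, -0.621, 0.0], [0.003, 0.004, -1.0]]
ft_force: [-0.0, 0.2, -1.3]
width: 23.3
grip_force: 59.2
```

```bash
python3 st.py; python3 - <<'E'
from h import *
s=snap('wrist','w7'); u,v=proj(s,[545.5,51.7,101.5]).astype(int); print(u,v)
cv2.imwrite('pics/w7c.png',cv2.resize(s['img'][150:270,200:360],None,fx=5,fy=5,interpolation=cv2.INTER_CUBIC))
E
```

```text
27.2 z 191.77 yaw 0.9006 F [-0.   0.2 -1.3] T [ 0.039 -0.014  0.033] j6 0.7035 tq [0.    0.257 0.   ]
279 221
```

Call:
apply_moves(
  steps=[
    [0, 0, 0, 0, 0, 0.187, 0.01],
    [0, 0, 0, 0, 0, 0.187, 0.01],
    [0, 0, 0, 0, 0, 0.186, 0.01],
    [0.0006, -0.0413, 0, 0, 0, 0, 0.01],
    [0.0006, -0.0413, 0, 0, 0, 0, 0.01],
    [0.0006, -0.0413, 0, 0, 0, 0, 0.01],
    [0.0006, -0.0413, 0, 0, 0, 0, 0.01],
    [0.0006, -0.0413, 0, 0, 0, 0, 0.01],
    [0.0006, -0.0413, 0, 0, 0, 0, 0.01],
    [0, 0, 0, 0, 0, 0, 0.01],
    [0, 0, 0, 0, 0, 0, 0.01],
  ],
)

```text
time: 28.62
tool_pos: [466.2, 286.5, 187.7]
tool_rot: [[0.942, 0.334, -0.001], [0.334, -0.942, -0.001], [-0.002, 0.001, -1.0]]
ft_force: [0.2, 0.5, -0.9]
width: 23.2
grip_force: 59.4
```

```bash
python3 st.py; python3 - <<'E'
from h import *
s=snap('wrist','w8'); o=monitor.get_obs(); R=np.array(o['tool_rot']);P=np.array(o['tool_pos']);print(P, R.T@(np.array([466.9,286.7,71])-P))
print('tip',proj(s,P+R@[0,0,61]),'hole',proj(s,[467.2,286.5,55]))
E
```

```text
28.62 z 187.72 yaw 0.3408 F [ 0.2  0.5 -0.9] T [ 0.03  -0.052 -0.04 ] j6 1.719 tq [ 0.093 -0.     0.015]
[466.49249359 286.10996548 187.96994985] [  0.72384477  -0.49459034 116.96886252]
tip [281.69386729 232.86902929] hole [281.18689009 201.7371495 ]
```

View pics/w8.png

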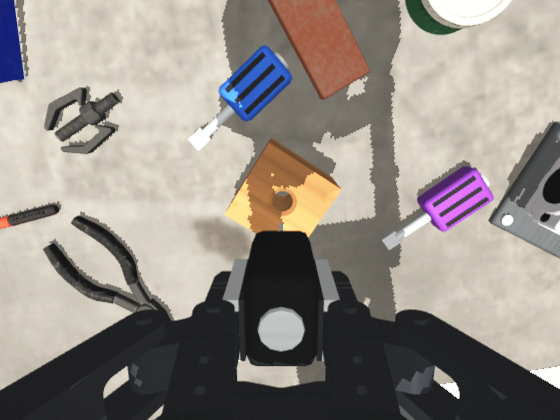

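The view shows the stand with its empty hole at about (284,202), the driver held above with its blade at (281,228), and the bystanders undisturbed. I'll measure the hole precisely.

```bash
python3 - <<'E'
from h import *
s=load('w8'); o=monitor.get_obs(); R=np.array(o['tool_rot']);P=np.array(o['tool_pos'])
g=cv2.cvtColor(s['img'],cv2.COLOR_BGR2GRAY)
for v in range(190,232,2): print(v,g[v,268:300])
h=cv2.cvtColor(s['img'],cv2.COLOR_BGR2HSV); m=cv2.inRange(h,(8,90,80),(25,255,255)); m[:130]=0;m[245:]=0;m[:,:215]=0;m[:,350:]=0
hull=cv2.convexHull(cv2.findNonZero(m)).reshape(-1,2); print('L',hull[hull[:,0].argmin()],'T',hull[hull[:,1].argmin()],'R',hull[hull[:,0].argmax()])
E
```

```text
190 [126 128 124 125 125 120 189 195 189 187 187 187 179 174 173 172 177 178
 179 180 182 185 194 205 210 211 210 211 212 213 213 213]
192 [127 128 126 123 116 112 112 161 170 153 135 115 111 113 111 112 111 115
 128 143 163 174 176 176 186 200 210 211 211 209 211 212]
194 [127 126 118 113 112 114 106 110 106 111 112 113 110 113 112 111 113 111
 112 103  93  99 138 169 175 175 197 212 215 212 213 210]
196 [127 120 116 118 114 103  95  99 100  97  99  98 100  99 101 103 102  94
  88  85  82  82  82 136 168 173 173 192 210 215 213 215]
198 [126 121 119 121 106  97  94  91  94  97  98  98  99  96  96  93  90  86
  82  80  86  83  85  82 137 170 171 173 197 212 214 214]
200 [123 123 123 117  99  93  95  96  93  92  89  92  90  91  85  84  86  84
  86  86  83  86  86  80 108 168 176 171 181 207 214 215]
202 [122 121 117 115  97  96  96  95  95  96  96  95  92  93  90  91  89  86
  85  87  86  85  82  81 115 169 176 176 181 207 212 212]
204 [116 113 112 108  99  96  98  97  94  94  93  91  93  90  90  89  87  87
  86  86  88  81  79  79 158 176 179 176 198 215 218 214]
206 [114 110 110 110
[... 1070 characters left out ...]
34 131 135 136 135 136 140 139 139 140 139 138 139 136 175 221 225
 225 224 222 218 216 218 220 222 224 225 226 226 227 227]
224 [137 138 136 134 134 133 132 135 135 137 138 136 134 134 133 210 230 230
 230 228 226 224 223 220 218 218 217 220 220 223 225 226]
226 [133 136 135 137 134 136 135 134 135 131 134 136 138 135 136 225 232 232
 233 232 230 230 228 226 225 223 221 218 217 216 218 221]
228 [131 132 133 134 134 136 134 136 136 135 133 137 139 135 137 222 230 230
 231 232 232 231 232 231 230 228 227 225 224 222 220 220]
230 [ 95  96  97  93  96  96  96  99  99 100 131 115 106 106 106 175 186 187
 187 188 190 189 190 192 192 190 189 188 186 183 181 179]
L [225 214] T [270 138] R [340 190]
```

Call:
apply_moves(
  steps=[
    [0.0008, 0.0006, 0.02, 0, 0, 0, 0.01],
    [0, 0, 0.025, 0, 0, 0, 0.01],
    [0, 0, 0.02, 0, 0, 0, 0.01],
    [0, 0, 0.005, 0, 0, 0, 0.01],
    [0, 0, 0.005, 0, 0, 0, 0.01],
    [0, 0, 0.005, 0, 0, 0, 0.01],
    [0, 0, 0, 0, 0, 0, 0.01],
  ],
)

```text
time: 29.55
tool_pos: [467.5, 286.7, 108.9]
tool_rot: [[0.943, 0.334, 0.0], [0.334, -0.943, 0.0], [0.0, -0.0, -1.0]]
ft_force: [0.3, 0.4, -0.7]
width: 23.3
grip_force: 59.4
```

```bash
python3 st.py
```

```text
29.55 z 108.85 yaw 0.3406 F [ 0.3  0.4 -0.7] T [ 0.019 -0.007 -0.01 ] j6 1.7183 tq [-0.002 -0.062 -0.   ]
```

Tip at about 48 mm and in the hole with no contact, so I continue down.

Call:
apply_moves(
  steps=[
    [0, 0, 0.008, 0, 0, 0, 0.01],
    [0, 0, 0.01, 0, 0, 0, 0.01],
    [0, 0, 0.01, 0, 0, 0, 0.01],
    [0, 0, 0.005, 0, 0, 0, 0.01],
    [0, 0, 0.002, 0, 0, 0, 0.01],
    [0, 0, 0, 0, 0, 0, 0.01],
  ],
)

```text
time: 30.3
tool_pos: [467.4, 286.7, 73.8]
tool_rot: [[0.943, 0.334, 0.0], [0.334, -0.943, 0.0], [0.0, -0.0, -1.0]]
ft_force: [0.5, 0.6, -0.7]
width: 23.5
grip_force: 59.4
```

Call:
apply_moves(
  steps=[
    [0, 0, 0.001, 0, 0, 0, 0.01],
    [0, 0, 0, 0, 0, 0, 0.01],
  ],
)

```text
time: 30.55
tool_pos: [467.5, 286.7, 73.0]
tool_rot: [[0.943, 0.334, 0.0], [0.334, -0.943, 0.0], [0.0, -0.0, -1.0]]
ft_force: [0.6, 0.9, -1.0]
width: 23.4
grip_force: 59.4
```

Call:
apply_moves(
  steps=[
    [0, 0, 0.0007, 0, 0, 0, 0.01],
    [0, 0, 0, 0, 0, 0, 0.01],
  ],
)

```text
time: 30.8
tool_pos: [467.4, 286.6, 72.0]
tool_rot: [[0.943, 0.334, -0.0], [0.334, -0.943, 0.0], [-0.0, -0.0, -1.0]]
ft_force: [0.7, 0.6, -1.6]
width: 23.3
grip_force: 59.4
```

Call:
apply_moves(
  steps=[
    [0, 0, 0.0006, 0, 0, 0, 0.01],
    [0, 0, 0, 0, 0, 0, 0.01],
  ],
)

```text
time: 31.05
tool_pos: [467.3, 286.6, 71.4]
tool_rot: [[0.943, 0.334, -0.0], [0.334, -0.943, -0.0], [-0.0, -0.0, -1.0]]
ft_force: [0.0, 0.2, -0.5]
width: 23.4
grip_force: 59.4
```

Call:
apply_moves(
  steps=[
    [0, 0, 0.0005, 0, 0, 0, 0.01],
    [0, 0, 0, 0, 0, 0, 0.01],
  ],
)

```text
time: 31.3
tool_pos: [467.4, 286.6, 71.0]
tool_rot: [[0.943, 0.334, 0.0], [0.334, -0.943, 0.0], [0.0, -0.0, -1.0]]
ft_force: [-0.3, -0.3, -1.2]
width: 23.5
grip_force: 59.6
```

Call:
apply_moves(
  steps=[
    [0, 0, 0.0005, 0, 0, 0, 0.01],
    [0, 0, 0, 0, 0, 0, 0.01],
  ],
)

```text
time: 31.55
tool_pos: [467.5, 286.6, 71.0]
tool_rot: [[0.943, 0.334, 0.0], [0.334, -0.943, 0.0], [0.0, -0.0, -1.0]]
ft_force: [-2.4, -1.0, 3.6]
width: 23.4
grip_force: 59.8
```

Call:
apply_moves(
  steps=[
    [0, 0, 0, 0, 0, 0, 0.04],
    [0, 0, 0, 0, 0, 0, 0.06],
    [0, 0, 0, 0, 0, 0, 0.085],
    [0, 0, 0, 0, 0, 0, 0.085],
    [0, 0, 0, 0, 0, 0, 0.085],
    [0, 0, -0.02, 0, 0, 0, 0.085],
    [0, 0, -0.04, 0, 0, 0, 0.085],
    [0, 0, -0.06, 0, 0, 0, 0.085],
    [-0.03, 0, -0.03, 0, 0, 0, 0.085],
    [-0.03, 0, 0, 0, 0, 0, 0.085],
    [0, 0, 0, 0, 0, 0, 0.085],
    [0, 0, 0, 0, 0, 0, 0.085],
  ],
)

```text
time: 33.05
tool_pos: [411.2, 266.7, 221.2]
tool_rot: [[0.943, 0.334, 0.001], [0.334, -0.943, 0.001], [0.001, -0.0, -1.0]]
ft_force: [-0.2, 0.4, -0.2]
width: 84.8
grip_force: 0.0
```

```bash
python3 - <<'E'
from h import *
s=snap('wrist','w9');t=snap('top','top9');d=snap('side','side9')
cv2.imwrite('pics/end.png',np.hstack([cv2.resize(s['img'],(400,300)),cv2.resize(d['img'][130:330,150:417],(400,300))]))
E
```

```text
(no output)
```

View pics/end.png

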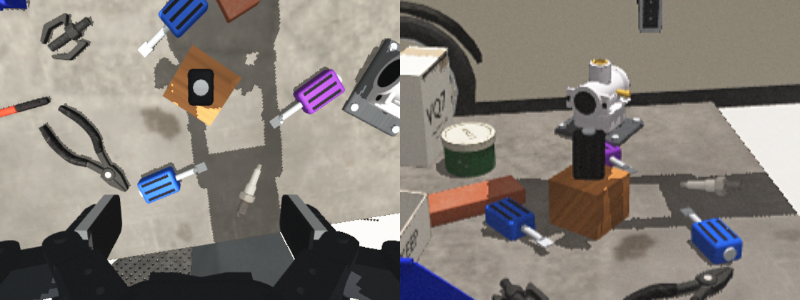

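The driver hangs upright in the stand, the gripper is clear, and the bystanders are where they were.

```bash
python3 -c "
from rig import job
print(job.hand_in())"
```

```text
the job is handed in; nothing more can be done
None
```

I seated the driver in the slot and turned the mixture screw clockwise about 0.9 rad, until it stopped sinking and the torque rose to about 0.10 Nm, under the 0.2 Nm at which the bush slips. The driver hangs upright in its stand again and the job is handed in; I did not look at the screw or bush again afterwards.

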